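# Pile board blanks to the height gauge and back them with the battery

### The job

A first chipboard blank lies in front of the middle of the wooden stop strip: pile more blanks flat and squarely on it until the top of the pile is level with the top of the steel gauge standing at the strip's end, using the one thin board only if the height calls for it; set the boards down, do not drop them. Then push the heavy battery up from behind (it goes easiest by one corner and then the other), without lifting or tipping it, until the pile is held snug and square between strip and battery, all of it midway along the strip. Leave the spare boards well away and no higher than the gauge, and everything else where it is.

Things in the scene. Friction and masses are not known exactly. Their poses are not given: they have to be found in the camera images.
- strip: fixed beech stop strip, 220 x 24 x 50 mm (x, y, z), a dark line across its middle. Origin: on the bench at the foot of the face that looks to its -y side (the pile is to lie against this face), at mid-length; x along the strip, y away from the pile; the battery stands on the -y side
- gauge_spot (a point): point on the bench at the +x end of the strip (136 mm from its middle) where the gauge that counts stands
- gauge_low: short height gauge: fixed turned steel post with a foot disc (38 mm across) and a flat top disc (34 mm across), 40 mm tall. Only the gauge standing at the far end of the strip counts; the other two are parked behind the strip. Origin: centre of its underside
- gauge_mid: medium height gauge: fixed turned steel post with a foot disc (38 mm across) and a flat top disc (34 mm across), 50 mm tall. Only the gauge standing at the far end of the strip counts; the other two are parked behind the strip. Origin: centre of its underside
- gauge_high: tall height gauge: fixed turned steel post with a foot disc (38 mm across) and a flat top disc (34 mm across), 60 mm tall. Only the gauge standing at the far end of the strip counts; the other two are parked behind the strip. Origin: centre of its underside
- board1: chipboard blank, 130 x 56 x 20 mm (x, y, z), 0.11 kg, all four alike, lying flat; this one starts in front of the strip, already laid at its middle and parallel to it, about 64 mm from the strip's face to its own centre, as the bottom of the pile. Origin: centre of its underside; x along its length
- board2: chipboard blank, 130 x 56 x 20 mm (x, y, z), 0.11 kg, all four alike, lying flat; this one starts alone on the right of the bench. Origin: centre of its underside; x along its length
- board3: chipboard blank, 130 x 56 x 20 mm (x, y, z), 0.11 kg, all four alike, lying flat; this one starts on the right of the bench, under board4. Origin: centre of its underside; x along its length
- board4: chipboard blank, 130 x 56 x 20 mm (x, y, z), 0.11 kg, all four alike, lying flat; this one starts on board3, its underside 20 mm above the bench. Origin: centre of its underside; x along its length
- thinboard: the one thin board, 130 x 56 x 10 mm (x, y, z), 0.055 kg, same outline as the blanks but half as thick, lying alone on the bench. Origin: centre of its underside; x along its length
- battery: grey battery case lying on its side, a plain box 150 x 94 x 66 mm (x, y, z), about 1.4 kg (1.2 to 1.75), standing on the bench 210 to 235 mm from the strip's face to its own centre, skewed by up to 0.3 rad. Too wide for most grippers; slides on the bench with some 6 to 13 N and pushes the pile along. Origin: centre of its underside; x along its long side, y (at small skew) towards the strip
- cutters: red-handled side cutters, 145 mm long, lying loose (bystander)
- screwdriver: loose screwdriver (bystander)
- ironstand: bent-wire soldering-iron stand, 100 x 60 mm, 100 mm high (bystander)
- practice1: loose practice board 150 x 110 x 12 mm with small parts on it (bystander)
- practice2: second practice board, like the first (bystander)
- glue: glue bottle, 54 mm across, 150 mm high (bystander)
Mind the look-alikes: they are no part of the job. Leave any purple look-alike of the gauge_mid alone.

How it is judged:
By the outcome, as a careful person would: the job done as asked, in the order asked, and still so for the second after the job is handed in, with the robot touching nothing.
It also fails if it takes over 72 s, if anything falls off the work surface, if the arm or the gripper's body presses on something with over 40 N, if the wrist force passes 120 N, or if a joint passes its speed limit or range.

### The arm

A 6-joint arm with a two-finger parallel gripper is mounted at the origin on the work surface. World frame = base frame: x ahead of the robot, y to its left, z up, the work surface at z = 0. Lengths are in mm, angles in rad, forces in N, time in s.
With the tool pointing down it reaches from about 350 to 875 mm from the base axis. Payload 4.2 kg.
Tool frame: the origin (TCP) lies between the finger pads; the fingertips stand 8 mm ahead of it and the grasp point (between the pads) lies 11 mm behind it; z points along the fingers, y is the line along which they close (so a half turn about z gives the same grasp; the last joint's range is limited). The gripper opens to 85 mm and grips with 20 to 120 N. Pads are 22 mm wide; open, the fingers measure 114 mm over their backs; the gripper's body (76 mm by 85 mm) begins 54 mm behind the grasp point. The pads swing forward as they close: fully open they stand 13 mm farther back than shut.
Start: joints at [-0.892, 0.385, 0.008, 0, -1.194, -0.259], TCP at [254.749, -570.703, 239.312] pointing down, gripper open.
Joint ranges: [-3.14, 3.14], [-1.21, 2.06], [-1.07, 1.41], [-3.16, 2.05], [-2.99, -0.16], [-3.1, 3.1]. Speed limits (rad/s): [2.79, 2.79, 3.14, 3.14, 3.14, 3.14].

### API

Orientations are given as a unit quaternion [x, y, z, w].
In Python, from bench import read_state, get_image, camera_params, job_done gives the robot as it stands.
- The arm moves only by the tool drive_tool, never from a script. Its argument "moves" is a list that holds one entry, the list of rows, each a list of 7 numbers: the shift along the tool's x, y, z in m, then the turn, a rotation vector about the tool's x, y, z in rad, then the closure in counts, from 0 (fully open) to 255 (shut). A call has 1 to 8 rows; each row shifts and turns the commanded pose from where the row before left it, along the tool's axes as they then stand; what a row does not reach is not made up. A row lasts 1/12 s, in which the tool goes at most 41.7 mm and 7.16 degrees, less where a joint would pass 70% of its speed; a pose out of reach is approached as far as the arm can. A call is refused whole if a number of a shift passes 0.0417 or a number of a turn 0.125, either way. A call with a gripper value outside its range is refused whole. The fingers move at their own pace and stop on an object; the grip force is fixed at half the most. Time passes only in rows, so rows that do not move let the fingers close. It gives the time, the measured TCP pose, the force and the opening at its end, in the units of the state.
- read_state(): the state, without advancing time (a new reading comes with each control period).
- get_image(name): name is "scene" or "top" or "wrist"; returns the picture (480x640x3 uint8, blue, green, red); there is no depth.
- camera_params(name): a dict with "mtx" (3x3 intrinsics, pixels), "dist" ([k1, k2, p1, p2, k3] as OpenCV has them; the pictures are not rectified), "extrinsics" (4x4, takes a point from camera to world coordinates). Camera axes: x right, y up, looking along -z (the intrinsics and any distortion apply to the point x, -y, -z); pixel columns grow to the right and rows downward; lengths in mm; the calibration is good to about 2 mm. A picture is of the moment at which its call begins: read the wrist's pose just before it. camera_params takes no time and is no camera call; for the wrist camera it gives the pose at the moment of the call.
- job_done(): hands the job in, once; it reports no verdict.
The state is a dict: "clock": time; "joints": joint angles; "joint_vel": joint speeds; "joint_efforts": joint torques, N m; "position": TCP position; "ee_rot": TCP orientation; "contact_force": force on the tool from outside, world axes, zero at the start; "wrist_torque": the same for the moment, N m; "gripper_width": finger opening in mm.
Only numpy, scipy, OpenCV 4.12 (cv2) and the standard library are available. Lean on these libraries where they do the work, as an engineer would, in place of code of your own. Each camera call takes 0.05 s, during which the arm holds its last target. There are 200 camera calls.

## Working session

There is one attempt and no reset: what is moved stays moved. The work goes in short steps, Python scripts to look and compute and a tool call to move; the robot and the scene stay as the last step left them, time stands still between calls to the robot, and variables do not carry over. Pictures are saved under pics/ and viewed, on a budget of 10 in all, crops included, one or two more only if the job needs it, and the job is handed in when it is done.

Besides the shell and the picture viewer there is one more tool, called after "Request:" as name([rows], argument=value, ...), one row to a line, values as JSON. drive_tool: Moves the arm, as the interface text tells. Its arguments: {"type":"object","properties":{"moves":{"type":"array"}},"required":["moves"]}

```bash
ls; mkdir -p pics; python3 - <<'E'
from bench import *
import cv2
print(read_state())
for n in ("scene","top"):
    cv2.imwrite(f"pics/{n}0.png",get_image(n)); p=camera_params(n); print(n,p)
print(camera_params("wrist"))
E
```

```text
pics
{'clock': 0.0, 'joints': array([-8.92415083e-01,  3.85567297e-01,  6.61195508e-03, -4.72621989e-04,
       -1.19401224e+00, -2.58580926e-01]), 'joint_vel': array([ 0.00043208, -0.00054972,  0.00038069,  0.00011189, -0.00060016,
       -0.00026172]), 'joint_efforts': array([ 5.54993640e-04, -3.92286837e+01,  1.88393050e+01,  4.18616027e+00,
       -4.77977112e-03, -9.92802342e-06]), 'position': array([ 254.50201771, -570.20905227,  238.21357581]), 'ee_rot': array([-2.08276851e-01,  9.78069285e-01,  1.06783186e-03, -2.94220643e-04]), 'contact_force': array([-0.53793663,  0.80194857, -0.09421643]), 'wrist_torque': array([ 0.01419454, -0.09473976,  0.02637041]), 'gripper_width': 85.83972264567623}
scene {'mtx': array([[438.33178612,   0.        , 319.15009451],
       [  0.        , 438.33178612, 235.90779396],
       [  0.        ,   0.        ,   1.        ]]), 'dist': array([-0.10583237,  0.        ,  0.        ,  0.        ,  0.        ]), 'extrinsics': array([[ 6.87644889e-01, -3.85414616e-01,  6.15304867e-01,
         1.19910183e+03],
       [ 7.26046015e-01,  3.66546107e-01, 
[... 720 characters left out ...]
457065e+03],
       [ 0.00000000e+00,  0.00000000e+00,  0.00000000e+00,
         1.00000000e+00]])}
{'mtx': array([[424.60138654,   0.        , 314.07741768],
       [  0.        , 424.60138654, 239.56327351],
       [  0.        ,   0.        ,   1.        ]]), 'dist': array([-0.10224597,  0.        ,  0.        ,  0.        ,  0.        ]), 'extrinsics': array([[-4.08327972e-01, -8.63166160e-01, -2.97005803e-01,
         1.79819678e+02],
       [ 9.12833177e-01, -3.85409016e-01, -1.34890628e-01,
        -6.05182108e+02],
       [ 1.96431119e-03, -3.26196367e-01,  9.45299990e-01,
         3.72628264e+02],
       [ 0.00000000e+00,  0.00000000e+00,  0.00000000e+00,
         1.00000000e+00]])}
```

View pics/top0.png

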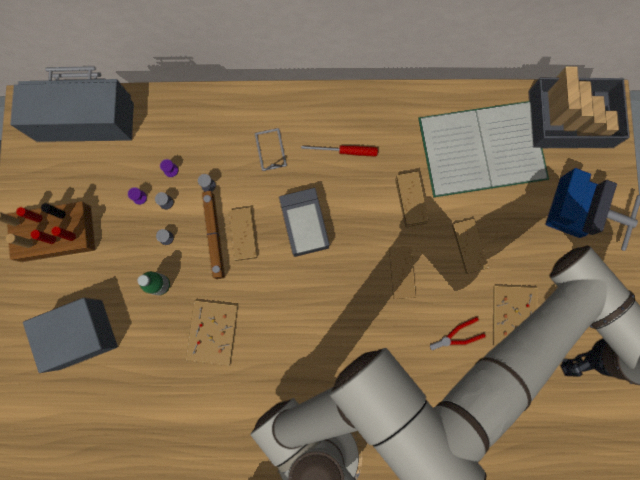

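View pics/scene0.png

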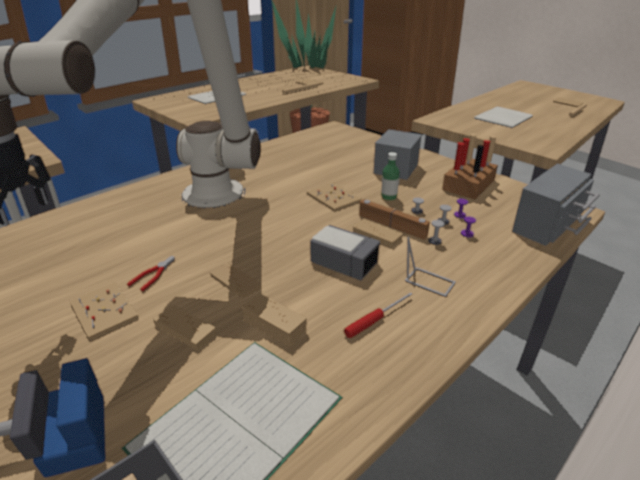

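Top view: the strip is at (213,235) with board1 at (242,233) and the battery at (304,220). A gauge stands at the strip's +x (upper) end at (207,182). Two steel gauges are parked at (165,200) and (165,237), and two purple look-alikes at (170,168) and (137,195). The boards are at (412,197), (468,245) and (402,274). An enlarged composite next will confirm which is which.

```bash
cat > h.py <<'E'
import numpy as np, cv2
from bench import *
def ray(p,uv):
    uv=np.array(uv,float).reshape(-1,1,2)
    n=cv2.undistortPoints(uv,p["mtx"],p["dist"]).reshape(-1,2)
    d=np.c_[n[:,0],-n[:,1],-np.ones(len(n))]@p["extrinsics"][:3,:3].T
    return p["extrinsics"][:3,3],d
def plane(p,uv,z):
    o,d=ray(p,uv); return o+d*((z-o[2])/d[:,2])[:,None]
def tri(p1,a,p2,b):
    o1,d1=ray(p1,a);o2,d2=ray(p2,b);d1=d1[0]/np.linalg.norm(d1);d2=d2[0]/np.linalg.norm(d2)
    t=np.linalg.lstsq(np.c_[d1,-d2],o2-o1,rcond=None)[0]
    P,Q=o1+t[0]*d1,o2+t[1]*d2; return (P+Q)/2,np.linalg.norm(P-Q)
def proj(p,X):
    T=np.linalg.inv(p["extrinsics"]); c=np.atleast_2d(X)@T[:3,:3].T+T[:3,3]
    return cv2.projectPoints(c*[1,-1,-1],np.zeros(3),np.zeros(3),p["mtx"],p["dist"])[0].reshape(-1,2)
def crop(im,x0,y0,x1,y1,s,g=1.0):
    c=cv2.resize(im[y0:y1,x0:x1],None,fx=s,fy=s,interpolation=cv2.INTER_CUBIC)
    l=cv2.cvtColor(c,cv2.COLOR_BGR2LAB); l[...,0]=cv2.createCLAHE(g,(2,2)).apply(l[...,0]); return cv2.cvtColor(l,cv2.COLOR_LAB2BGR)
E
python3 - <<'E'
from h import *
t=cv2.imread("pics/top0.png"); s=cv2.imread("pics/scene0.png")
A=crop(t,380,160,490,305,3,3);B=crop(t,190,165,335,285,3,2);C=crop(s,340,185,490,260,3,2)
o=np.zeros((585,780,3),np.uint8);o[:435,:330]=A;o[:360,330:765]=B;o[360:585,330:780]=C
o[435:585,:330]=crop(s,150,265,315,340,2,3)
cv2.imwrite("pics/comp.png",o)
E
```

```text
(no output)
```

View pics/comp.png

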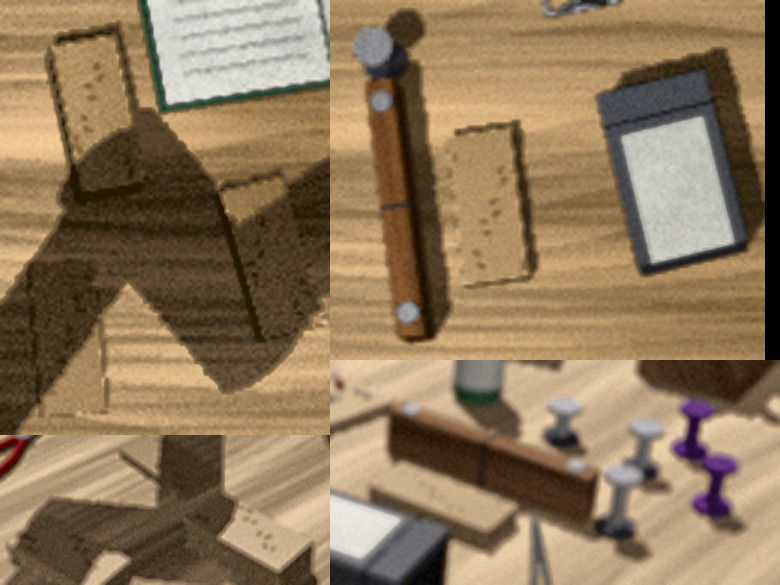

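The crops show the strip's-end gauge at top px (205,180.5) and scene px (437,224). It is grey steel; the purple pair stands apart. Next I'll compute heights and poses.

```bash
python3 - <<'E'
from h import *
np.set_printoptions(precision=1,suppress=True)
T=camera_params("top");S=camera_params("scene")
B=lambda *q:[((u-330)/3+190,v/3+165) for u,v in q]
A=lambda *q:[(u/3+380,v/3+160) for u,v in q]
C=lambda *q:[((u-330)/3+340,(v-360)/3+185) for u,v in q]
print("gauge top tri",tri(T,B((375,46)),S,C((623,476))))
g1=(165,200);g2=(165,237)
print("parked",tri(T,[(164.5,198.5)],S,C((646,430))),tri(T,[(164.5,235)],S,C((563,406))))
for z in (40,50,60): print(z,plane(T,B((375,46)),z),plane(S,C((623,476)),z))
print("gauge foot",plane(S,C((615,525)),3))
def rect(n,q,z):
    P=plane(T,q,z);e=P-np.roll(P,-1,0);
    L=P[0]-P[3]+P[1]-P[2]
    print(n,"c",P.mean(0),"edges",np.linalg.norm(e,axis=1),"ang",np.degrees(np.arctan2(L[1],L[0])));return P
print(rect("strip",B((370,80),(396,78),(426,335),(400,338)),50));print("line",plane(T,B((382,206),(411,206)),50))
rect("b1",B((455,130),(518,122),(533,277),(465,285)),20)
rect("bat",B((597,95),(705,68),(748,245),(643,275)),66)
for z in(20,40): rect("bl %d"%z,A((50,38),(120,24),(142,182),(72,195)),z); rect("br %d"%z,A((218,187),(283,172),(330,325),(262,340)),z)
rect("thin",A((33,275),(100,262),(105,413),(38,418)),10)
E
```

```text
gauge top tri (array([685. , 280.6,  57. ]), np.float64(3.1916301227631627))
parked (array([642.3, 385.4,  47.6]), np.float64(5.5054564247749465)) (array([548.7, 383.4,  39.2]), np.float64(1.967968225197172))
40 [[687.9 283.   40. ]] [[671.1 308.7  40. ]]
50 [[685.5 281.   50. ]] [[679.7 293.2  50. ]]
60 [[683.  278.9  60. ]] [[688.4 277.6  60. ]]
gauge foot [[684.4 284.9   3. ]]
strip c [548.4 258.9  50. ] edges [ 22.  218.6  21.6 219.5] ang 7.6932258919367875
[[656.1 284.5  50. ]
 [657.6 262.6  50. ]
 [441.  233.5  50. ]
 [438.7 254.9  50. ]]
line [[548.8 272.   50. ]
 [548.6 247.8  50. ]]
b1 c [555.2 183.8  20. ] edges [ 54.2 133.9  57.7 133.5] ang 5.235892225717596
bat c [574.2  29.   66. ] edges [ 92.3 152.4  89.2 155.1] ang 13.630468130666682
bl 20 c [ 645.7 -245.2   20. ] edges [ 61.8 138.9  60.7 137.7] ang 6.10005003696743
br 20 c [ 518.4 -391.5   20. ] edges [ 57.4 135.3  59.2 134.4] ang 14.199661275132199
bl 40 c [ 641.4 -242.3   40. ] edges [ 61.  137.   60.  135.9] ang 6.100050036967434
br 40 c [ 515.7 -386.7   40. ] edges [ 56.7 133.5  58.5 132.6] ang 14.199661275132199
thin c [ 448.  -218.1   10. ] edges [ 58.1 127.8  56.5 120.8] ang 0.47169873104051935
```

The two views put the strip-end gauge top at 57 mm and the parked ones at 48 and 39 mm. So the counting gauge is the 60 mm one, and the pile needs three blanks and no thin board. The left board (412,197) looks like the stack, so I'll go there and check with the wrist camera.

Request:
drive_tool([
  [[0, 0, 0, 0, 0, 0.104, 0], [0, 0, 0, 0, 0, 0.104, 0], [0, 0, 0, 0, 0, 0.104, 0], [-0.0263, 0.0177, 0, 0, 0, 0, 0], [-0.0263, 0.0177, 0, 0, 0, 0, 0], [-0.0263, 0.0177, 0, 0, 0, 0, 0], [-0.0263, 0.0177, 0, 0, 0, 0, 0], [-0.0263, 0.0177, 0, 0, 0, 0, 0]],
])

```text
clock: 0.77
position: [376.6, -467.3, 238.8]
ee_rot: [-0.054, 0.999, 0.0, -0.0]
contact_force: [1.1, -0.4, 0.1]
gripper_width: 85.3
```

Request:
drive_tool([
  [[-0.0263, 0.0177, 0, 0, 0, 0, 0], [-0.0263, 0.0177, 0, 0, 0, 0, 0], [-0.0263, 0.0177, 0, 0, 0, 0, 0], [-0.0263, 0.0177, 0, 0, 0, 0, 0], [-0.0263, 0.0177, 0, 0, 0, 0, 0], [-0.0263, 0.0177, 0, 0, 0, 0, 0], [-0.0263, 0.0177, 0, 0, 0, 0, 0], [-0.0263, 0.0177, 0, 0, 0, 0, 0]],
])

```text
clock: 1.43
position: [570.7, -303.8, 238.7]
ee_rot: [-0.054, 0.999, 0.0, -0.001]
contact_force: [-0.9, -0.1, -0.7]
gripper_width: 85.2
```

Request:
drive_tool([
  [[-0.0263, 0.0177, 0, 0, 0, 0, 0], [-0.0263, 0.0177, 0, 0, 0, 0, 0], [-0.0263, 0.0177, 0, 0, 0, 0, 0], [0, 0, 0, 0, 0, 0, 0], [0, 0, 0, 0, 0, 0, 0]],
])

```text
clock: 1.85
position: [643.4, -242.3, 237.8]
ee_rot: [-0.055, 0.998, 0.0, -0.001]
contact_force: [-0.1, -0.4, 0.3]
gripper_width: 85.5
```

```bash
cat > plan.py <<'E'
from h import *
from scipy.spatial.transform import Rotation as R
def st():
    s=read_state(); M=R.from_quat(s["ee_rot"]).as_matrix()
    return s,M
def plan(x,y,z,ang):  # ang: world angle (deg) of tool y (mod 180)
    s,M=st(); a=np.degrees(np.arctan2(M[1,1],M[0,1])); d=(ang-a+90)%180-90
    W=R.from_euler("z",d,degrees=True).as_matrix()@M
    sh=W.T@(np.array([x,y,z])-s["position"])
    print("clk %.2f pos %s yaw %.2f F %s w %.1f j6 %.2f"%(s["clock"],s["position"].round(1),a,s["contact_force"].round(1),s["gripper_width"],s["joints"][5]))
    print("turn %.3f rad (tool z) then shift mm %s norm %.0f tilt_z %s"%(-np.radians(d),sh.round(1),np.linalg.norm(sh),M[:,2].round(3)))
E
python3 - <<'E'
from plan import *
plan(643,-243,240,96.1)
p=camera_params("wrist"); im=get_image("wrist"); np.savez("w1.npz",**p); cv2.imwrite("pics/w1.png",im)
cv2.imwrite("pics/w1.png",im); cv2.imwrite("pics/top1.png",get_image("top"))
E
```

```text
clk 1.85 pos [ 643.4 -242.3  237.8] yaw 96.32 F [-0.1 -0.4  0.3] w 85.5 j6 -1.33
turn 0.004 rad (tool z) then shift mm [ 0.4 -0.6 -2.2] norm 2 tilt_z [-0.002  0.001 -1.   ]
```

View pics/w1.png

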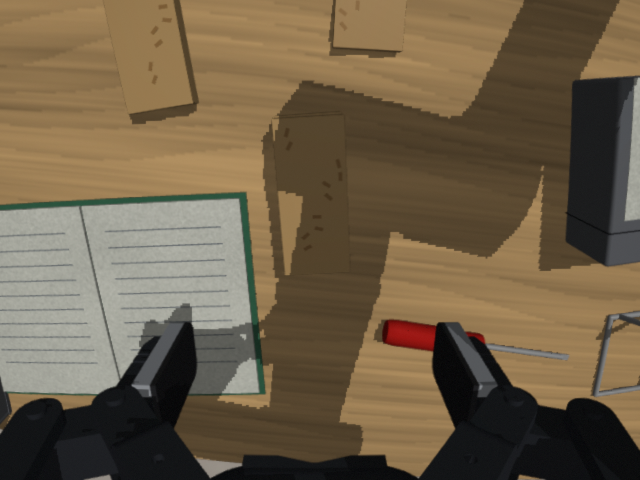

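The wrist picture shows the candidate stack in the middle, with corners about (275,117), (345,112), (351,272) and (285,276). The other blank is at (150,60) and the thin board at (370,20). Next: sizes at different heights tell which one is the stack.

```bash
python3 - <<'E'
from h import *
np.set_printoptions(precision=1,suppress=True)
p=dict(np.load("w1.npz"))
for z in (20,40):
    P=plane(p,[(275,117),(345,112),(351,272),(285,276)],z); e=np.linalg.norm(P-np.roll(P,-1,0),axis=1)
    L=P[2]-P[1]+P[3]-P[0]
    print(z,P.mean(0),e,np.degrees(np.arctan2(L[1],L[0]))); print(P[:,:2])
im=cv2.imread("pics/w1.png")
t=cv2.imread("pics/top1.png"); s=get_image("scene"); cv2.imwrite("pics/scene1.png",s)
o=np.zeros((600,800,3),np.uint8); o[:600,:360]=crop(im,260,90,380,290,3,3); o[:300,380:800]=crop(s,140,250,350,400,2,3); o[300:,380:755]=crop(t,385,160,510,260,3,3)
cv2.imwrite("pics/c2.png",o)
E
```

```text
20 [ 645.5 -242.3   20. ] [ 56.4 139.4  59.7 139.2] 9.177293357856541
[[ 581.8 -281.2]
 [ 571.7 -225.7]
 [ 709.  -201.8]
 [ 719.5 -260.6]]
40 [ 640.8 -242.9   40. ] [ 53.2 131.5  56.3 131.3] 9.17729335785656
[[ 580.7 -279.5]
 [ 571.2 -227.2]
 [ 700.7 -204.6]
 [ 710.6 -260.1]]
```

View pics/c2.png

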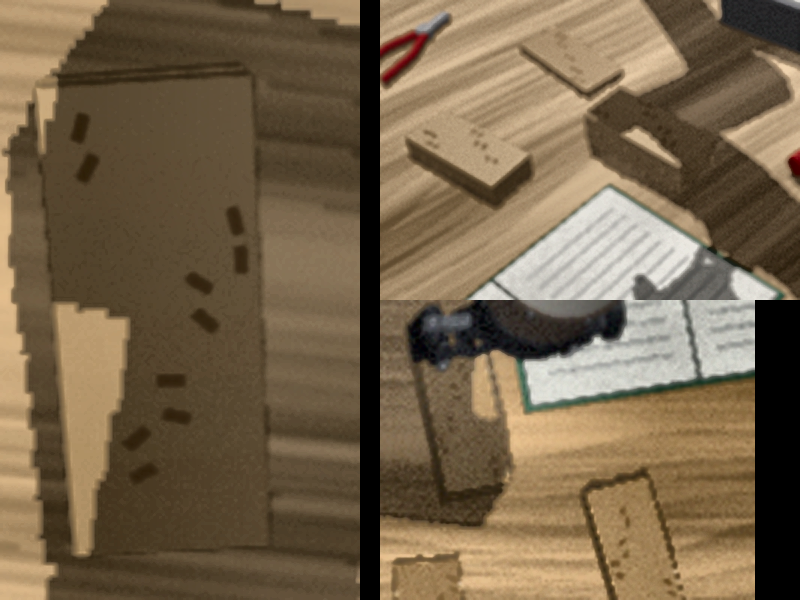

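Confirmed: the stack is the 40 mm-tall board at (641,-243), angle about 9°. The single blank and the thin board lie to its right and near the robot. I'll grip only the top board.

Request:
drive_tool([
  [[0.0026, 0, 0.03, 0, 0, -0.043, 0], [0, 0, 0.035, 0, 0, 0, 0], [0, 0, 0.035, 0, 0, 0, 0], [0, 0, 0.035, 0, 0, 0, 0], [0, 0, 0.035, 0, 0, 0, 0], [0, 0, 0.025, 0, 0, 0, 0], [0, 0, 0.0125, 0, 0, 0, 0], [0, 0, 0, 0, 0, 0, 0]],
])

```text
clock: 2.67
position: [637.3, -244.7, 28.5]
ee_rot: [-0.074, 0.997, 0.001, -0.003]
contact_force: [0.6, 0.6, -0.8]
gripper_width: 85.1
```

Request:
drive_tool([
  [[0, 0, 0, 0, 0, 0, 255], [0, 0, 0, 0, 0, 0, 255], [0, 0, 0, 0, 0, 0, 255], [0, 0, 0, 0, 0, 0, 255], [0, 0, 0, 0, 0, 0, 255], [0, 0, 0, 0, 0, 0, 255]],
])

```text
clock: 3.17
position: [642.0, -244.6, 35.1]
ee_rot: [-0.076, 0.997, -0.001, 0.003]
contact_force: [-1.6, 0.6, 6.2]
gripper_width: 54.2
```

```bash
python3 - <<'E'
from plan import *
plan(640.8,-242.8,150,98.8)
plan(557.4,184.5,150,97.7)
E
```

```text
clk 3.17 pos [ 642.  -244.6   35.1] yaw 98.68 F [-1.6  0.6  6.2] w 54.2 j6 -1.29
turn -0.002 rad (tool z) then shift mm [   0.3    1.7 -114.9] norm 115 tilt_z [ 0.005 -0.002 -1.   ]
clk 3.17 pos [ 642.  -244.6   35.1] yaw 98.68 F [-1.6  0.6  6.2] w 54.2 j6 -1.29
turn 0.017 rad (tool z) then shift mm [  25.7  436.3 -116.1] norm 452 tilt_z [ 0.005 -0.002 -1.   ]
```

Request:
drive_tool([
  [[0, 0, -0.02, 0, 0, 0, 255], [0, 0, -0.032, 0, 0, 0, 255], [0, 0, -0.032, 0, 0, 0.017, 255], [0, 0, -0.032, 0, 0, 0, 255], [0.0018, 0.02, 0, 0, 0, 0, 255], [0.0018, 0.031, 0, 0, 0, 0, 255], [0.0018, 0.031, 0, 0, 0, 0, 255], [0.0018, 0.031, 0, 0, 0, 0, 255]],
])

```text
clock: 3.83
position: [617.2, -132.1, 148.5]
ee_rot: [-0.066, 0.998, 0.0, 0.001]
contact_force: [0.8, 0.2, -1.0]
gripper_width: 54.5
```

Request:
drive_tool([
  [[0.0018, 0.031, 0, 0, 0, 0, 255], [0.0018, 0.031, 0, 0, 0, 0, 255], [0.0018, 0.031, 0, 0, 0, 0, 255], [0.0018, 0.031, 0, 0, 0, 0, 255], [0.0018, 0.031, 0, 0, 0, 0, 255], [0.0018, 0.031, 0, 0, 0, 0, 255], [0, 0, 0, 0, 0, 0, 255], [0, 0, 0, 0, 0, 0, 255]],
])

```text
clock: 4.5
position: [582.0, 51.5, 148.5]
ee_rot: [-0.068, 0.998, 0.0, 0.0]
contact_force: [0.7, -0.6, -1.0]
gripper_width: 54.2
```

```bash
python3 - <<'E'
from plan import *
plan(557.4,184.5,150,97.7)
p=camera_params("wrist"); im=get_image("wrist"); np.savez("w2.npz",**p); cv2.imwrite("pics/w2.png",im)
E
```

```text
clk 4.50 pos [582.   51.5 148.5] yaw 97.84 F [ 0.7 -0.6 -1. ] w 54.2 j6 -1.80
turn 0.002 rad (tool z) then shift mm [  6.5 135.1  -1.5] norm 135 tilt_z [ 0.001  0.001 -1.   ]
```

View pics/w2.png

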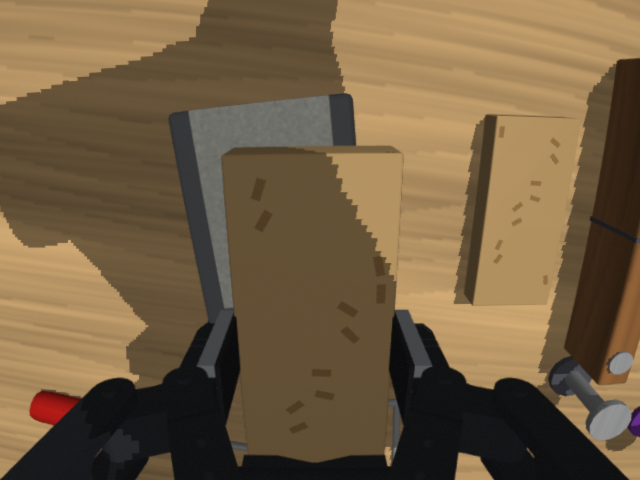

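Held board: near edge from (222,152) to (402,151), nicely parallel in the pads. Board1: top corners about (497,116), (579,118), (547,304) and (476,305), and the strip is at right.

```bash
python3 - <<'E'
from plan import *
np.set_printoptions(precision=1,suppress=True)
p=dict(np.load("w2.npz"))
P=plane(p,[(497,116),(579,118),(547,304),(476,305)],20); L=P[3]-P[0]+P[2]-P[1]
print("b1",P[:,:2],P.mean(0),np.linalg.norm(P-np.roll(P,-1,0),axis=1),np.degrees(np.arctan2(L[1],L[0])))
print("strip line top",plane(p,[(638,241)],50),"line foot",plane(p,[(591,219)],20), "strip face bottom edge pts z50",plane(p,[(617,60)],50))
print("gauge",plane(p,[(608,420)],60))
s,M=st(); t=s["position"]; ux,uy=M[:,0],M[:,1]
for z in (150,155,160,165,170,175):
    E=plane(p,[(223,153),(402,152)],z); m=E.mean(0)-t
    print(z,np.linalg.norm(E[0]-E[1]),"mid near-edge in tool x,y",m@ux,m@uy)
E
```

```text
b1 [[496.1 152. ]
 [488.  205.6]
 [616.2 224.7]
 [623.3 172. ]] [555.9 188.5  20. ] [ 54.2 129.6  53.1 128.8] 8.70820137203304
strip line top [[553.5 251.   50. ]] line foot [[550.3 235.7  20. ]] strip face bottom edge pts z50 [[454.8 200.3  50. ]]
gauge [[683.8 278.2  60. ]]
150 55.74009461213625 mid near-edge in tool x,y 65.09744923684339 -0.20540454942273048
155 53.63965615551715 mid near-edge in tool x,y 65.74375524033306 -0.19120663175394223
160 51.539217698898085 mid near-edge in tool x,y 66.39006124382263 -0.1770087140851823
165 49.43877924227901 mid near-edge in tool x,y 67.0363672473123 -0.1628107964163923
170 47.33834078565992 mid near-edge in tool x,y 67.68267325080186 -0.14861287874761825
175 45.23790232904087 mid near-edge in tool x,y 68.32897925429153 -0.13441496107883708
```

Request:
drive_tool([
  [[0.0015, 0.0275, 0, 0, 0, 0, 255], [0.0015, 0.0275, 0, 0, 0, 0, 255], [0.0015, 0.0275, 0, 0, 0, 0, 255], [0.0015, 0.0275, 0, 0, 0, 0, 255], [0.0014, 0.0273, 0, 0, 0, 0, 255], [0, 0, 0.03, 0, 0, 0, 255], [0, 0, 0.03, 0, 0, 0, 255], [0, 0, 0.03, 0, 0, 0, 255]],
])

```text
clock: 5.22
position: [557.3, 184.6, 57.6]
ee_rot: [-0.066, 0.998, 0.001, 0.001]
contact_force: [1.5, 0.3, -1.2]
gripper_width: 53.7
```

Request:
drive_tool([
  [[0, 0, 0.01, 0, 0, 0, 255], [0, 0, 0, 0, 0, 0, 255], [0, 0, 0, 0, 0, 0, 255], [0, 0, 0, 0, 0, 0, 255]],
])

```text
clock: 5.55
position: [558.3, 185.0, 49.7]
ee_rot: [-0.067, 0.998, 0.001, 0.002]
contact_force: [1.0, 0.4, -1.1]
gripper_width: 54.7
```

```bash
python3 - <<'E'
from plan import *
plan(556,186.5,36,97.7)
p=camera_params("wrist"); im=get_image("wrist"); np.savez("w3.npz",**p); cv2.imwrite("pics/w3.png",im); t=get_image("top"); s=get_image("scene");cv2.imwrite("pics/t3.png",t);cv2.imwrite("pics/s3.png",s)
o=np.zeros((600,800,3),np.uint8); o[:480,:400]=im[:, 120:520]; o[:600//1,400:]=0
o[:300,400:]=crop(s,330,180,463,280,3,2)[:300,:399].repeat(1,1) if 0 else cv2.resize(crop(s,330,180,464,280,3,2),(400,300)); o[300:,400:]=cv2.resize(crop(t,180,165,313,265,3,2),(400,300))
cv2.imwrite("pics/c3.png",o)
E
```

```text
clk 5.55 pos [558.3 185.   49.7] yaw 97.65 F [ 1.   0.4 -1.1] w 54.7 j6 -2.03
turn -0.001 rad (tool z) then shift mm [ 2.1  1.7 13.7] norm 14 tilt_z [ 0.003  0.002 -1.   ]
```

View pics/c3.png

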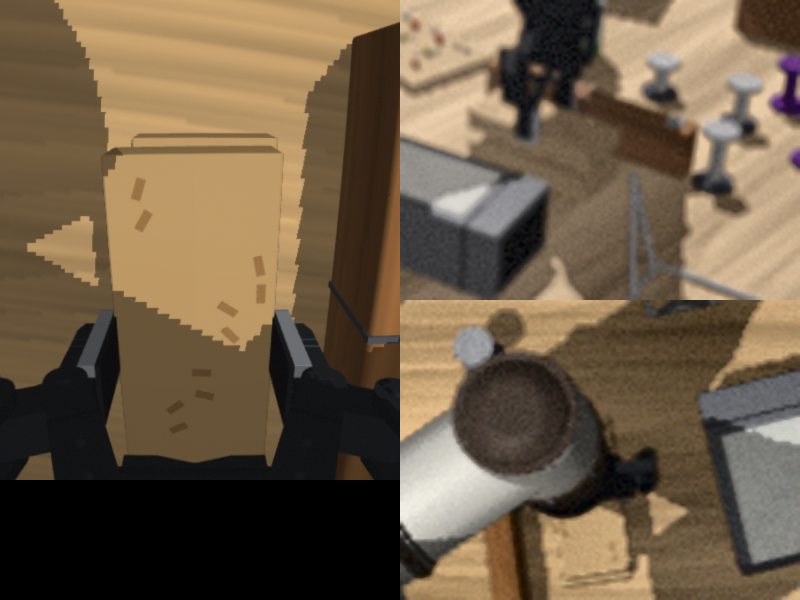

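The wrist view shows the held board's end edge at v≈152 (u 222 to 404) and board1's end just beyond it at v≈139 (u 252 to 396). That's enough to compare them directly.

```bash
python3 - <<'E'
from plan import *
np.set_printoptions(precision=1,suppress=True)
p=dict(np.load("w3.npz")); im=cv2.imread("pics/w3.png")
s,M=st();t=s["position"]; ux,uy=M[:,0],M[:,1]
f=lambda uv,z:(plane(p,uv,z)-t)@np.c_[ux,uy]
for z in (49,51,53): E=f([(222,152.5),(404,151)],z);print("held top",z,E.ravel(),E.mean(0),np.linalg.norm(E[0]-E[1]))
print("held bot",f([(227,148),(400,147)],32))
print("b1 top z20",E1:=f([(252,139.5),(397,138.5)],20),E1.mean(0),"b1 bottom z0",E2:=f([(253,134.5),(396,133.5)],0),E2.mean(0))
g=cv2.cvtColor(im,cv2.COLOR_BGR2GRAY)
print(g[126:158,325].tolist()); print(g[137,240:262].tolist(),g[137,385:410].tolist());print(g[154,205:235].tolist(),g[154,395:415].tolist())
E
```

```text
held top 49 [ 64.3 -30.1  64.8  27.5] [64.6 -1.3] 57.54754152220109
held top 51 [ 64.6 -29.6  65.1  27.1] [64.8 -1.3] 56.693282276816205
held top 53 [ 64.8 -29.2  65.3  26.6] [65.1 -1.3] 55.839023031431275
held bot [[ 63.7 -31.8]
 [ 64.1  29.5]]
b1 top z20 [[ 65.4 -24.5]
 [ 65.9  30.6]] [65.6  3. ] b1 bottom z0 [[ 65.5 -26.9]
 [ 66.   33.9]] [65.8  3.5]
[162, 167, 170, 172, 170, 169, 157, 118, 103, 101, 105, 124, 154, 158, 159, 159, 159, 159, 158, 147, 120, 102, 101, 101, 102, 103, 107, 131, 153, 158, 159, 159]
[167, 166, 166, 166, 166, 166, 166, 165, 165, 166, 166, 165, 159, 134, 121, 114, 114, 113, 114, 113, 115, 115] [111, 110, 110, 110, 110, 110, 110, 106, 96, 104, 124, 148, 153, 156, 157, 156, 157, 156, 157, 157, 156, 156, 156, 157, 156]
[98, 98, 97, 98, 98, 98, 98, 98, 97, 97, 98, 97, 98, 98, 98, 97, 95, 94, 87, 78, 73, 71, 72, 73, 73, 73, 72, 73, 74, 73] [157, 157, 157, 157, 157, 156, 155, 148, 135, 159, 163, 163, 164, 163, 164, 163, 164, 164, 164, 163]
```

Request:
drive_tool([
  [[0.0008, 0.0044, 0, 0, 0, 0, 255], [0, 0, 0.005, 0, 0, 0, 255], [0, 0, 0.004, 0, 0, 0, 255], [0, 0, 0.001, 0, 0, 0, 255], [0, 0, 0, 0, 0, 0, 255]],
])

```text
clock: 6.12
position: [554.8, 188.9, 37.1]
ee_rot: [-0.067, 0.998, -0.0, -0.001]
contact_force: [-0.4, 0.4, -1.7]
gripper_width: 54.4
```

Request:
drive_tool([
  [[0, 0, 0.001, 0, 0, 0, 255], [0, 0, 0.001, 0, 0, 0, 255], [0, 0, 0, 0, 0, 0, 255]],
])

```text
clock: 6.37
position: [555.2, 189.0, 35.6]
ee_rot: [-0.067, 0.998, -0.0, -0.0]
contact_force: [0.2, -0.3, -0.5]
gripper_width: 54.2
```

Request:
drive_tool([
  [[0, 0, 0.001, 0, 0, 0, 255], [0, 0, 0, 0, 0, 0, 255]],
])

```text
clock: 6.53
position: [555.4, 189.1, 35.2]
ee_rot: [-0.067, 0.998, -0.0, 0.0]
contact_force: [-0.4, -0.2, 0.9]
gripper_width: 54.0
```

Request:
drive_tool([
  [[0, 0, 0.001, 0, 0, 0, 255], [0, 0, 0, 0, 0, 0, 255]],
])

```text
clock: 6.7
position: [555.4, 189.2, 35.1]
ee_rot: [-0.067, 0.998, -0.0, 0.0]
contact_force: [-2.6, -0.0, 7.2]
gripper_width: 54.3
```

Request:
drive_tool([
  [[0, 0, 0.0008, 0, 0, 0, 255], [0, 0, 0, 0, 0, 0, 255]],
])

```text
clock: 6.87
position: [555.4, 189.2, 35.0]
ee_rot: [-0.067, 0.998, -0.0, 0.0]
contact_force: [-4.9, -0.2, 11.5]
gripper_width: 54.3
```

Request:
drive_tool([
  [[0, 0, 0, 0, 0, 0, 0], [0, 0, 0, 0, 0, 0, 0], [0, 0, 0, 0, 0, 0, 0], [0, 0, 0, 0, 0, 0, 0], [0, 0, -0.02, 0, 0, 0, 0], [0, 0, -0.035, 0, 0, 0, 0], [0, 0, -0.035, 0, 0, 0, 0], [0, 0, -0.035, 0, 0, 0, 0]],
])

```text
clock: 7.53
position: [555.0, 188.8, 158.8]
ee_rot: [-0.067, 0.998, -0.0, -0.001]
contact_force: [0.9, 0.7, 0.0]
gripper_width: 85.5
```

Request:
drive_tool([
  [[0, 0, -0.035, 0, 0, 0, 0], [0, 0, 0, 0, 0, 0, 0], [0, 0, 0, 0, 0, 0, 0]],
])

```text
clock: 7.78
position: [556.3, 189.8, 195.5]
ee_rot: [-0.067, 0.998, 0.001, 0.002]
contact_force: [-0.8, -0.9, -1.7]
gripper_width: 85.6
```

```bash
python3 - <<'E'
from plan import *
p=camera_params("wrist"); im=get_image("wrist"); np.savez("w4.npz",**p); cv2.imwrite("pics/w4.png",im)
plan(641,-243,190,98.7)
E
```

```text
clk 7.83 pos [555.2 189.2 193.3] yaw 97.65 F [-0.2  0.4 -0.1] w 85.4 j6 -2.04
turn -0.018 rad (tool z) then shift mm [ -19.4 -440.2    2.9] norm 441 tilt_z [ 0.001  0.001 -1.   ]
```

Request:
drive_tool([
  [[-0.0019, -0.0314, 0, 0, 0, 0, 0], [-0.0019, -0.0314, 0, 0, 0, 0, 0], [-0.0019, -0.0314, 0, 0, 0, 0, 0], [-0.0019, -0.0314, 0, 0, 0, 0, 0], [-0.0019, -0.0314, 0, 0, 0, 0, 0], [-0.0019, -0.0314, 0, 0, 0, 0, 0], [-0.0019, -0.0314, 0, 0, 0, 0, 0], [-0.0019, -0.0314, 0, 0, 0, 0, 0]],
])

```text
clock: 8.5
position: [602.9, -59.4, 190.6]
ee_rot: [-0.067, 0.998, -0.0, -0.002]
contact_force: [0.3, 1.0, 0.8]
gripper_width: 85.2
```

Request:
drive_tool([
  [[-0.0019, -0.0314, 0, 0, 0, 0, 0], [-0.0019, -0.0314, 0, 0, 0, 0, 0], [-0.0019, -0.0314, 0, 0, 0, 0, 0], [-0.0019, -0.0314, 0, 0, 0, 0, 0], [-0.0019, -0.0314, 0, 0, 0, 0, 0], [-0.0019, -0.0314, 0, 0, 0, -0.017, 0], [0, 0, 0, 0, 0, 0, 0], [0, 0, 0, 0, 0, 0, 0]],
])

```text
clock: 9.17
position: [639.2, -244.5, 189.7]
ee_rot: [-0.074, 0.997, 0.001, -0.002]
contact_force: [0.0, 0.0, -0.8]
gripper_width: 85.0
```

```bash
python3 - <<'E'
from plan import *
p=camera_params("wrist"); im=get_image("wrist"); np.savez("w5.npz",**p); cv2.imwrite("pics/w5.png",im)
plan(641,-243,20,98.7)
a=cv2.imread("pics/w4.png"); o=np.zeros((600,800,3),np.uint8)
o[:,:400]=cv2.resize(a[:,160:480],(400,600)); o[:,400:]=cv2.resize(im[:,160:480],(400,600)); cv2.imwrite("pics/c5.png",o)
E
```

```text
clk 9.22 pos [ 639.3 -243.3  190.3] yaw 98.55 F [-0.4  0.4  0.7] w 85.6 j6 -1.29
turn -0.003 rad (tool z) then shift mm [ -2.4  -0.3 170.3] norm 170 tilt_z [-0.004  0.001 -1.   ]
```

View pics/c5.png

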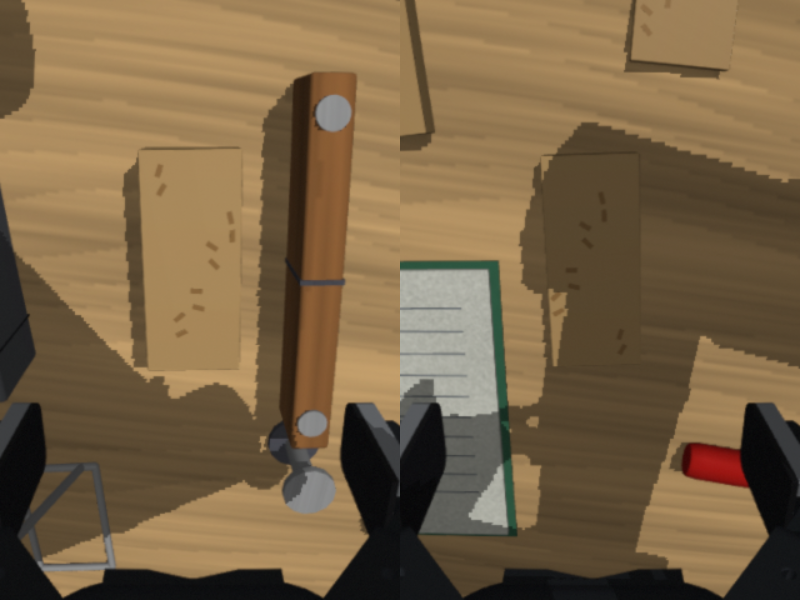

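Left, the two-board pile is square in front of the strip. Right, board3 is still in place at about (542,154), (639,152), (641,366), (556,365).

```bash
python3 - <<'E'
from plan import *
np.set_printoptions(precision=1,suppress=True)
def rect(n,p,q,z):
    P=plane(p,q,z);L=P[3]-P[0]+P[2]-P[1]
    print(n,P.mean(0)[:2],np.linalg.norm(P-np.roll(P,-1,0),axis=1),"ang %.1f"%np.degrees(np.arctan2(L[1],L[0])));return P
p4=dict(np.load("w4.npz"));p5=dict(np.load("w5.npz"))
l=lambda q,o:[((u-o)/1.25+160,v/1.25) for u,v in q]
rect("b3",p5,l([(542,155),(639,153),(641,366),(556,365)],400),20)
rect("pile",p4,l([(139,150),(241,148),(241,370),(147,370)],0),40)
S=plane(p4,l([(303,282),(345,282)],0),50);print("strip line",S)
print(rect("strip",p4,l([(312,73),(356,73),(326,446),(293,446)],0),50))
print("gauge",plane(p4,l([(308,490)],0),60))
E
```

```text
b3 [ 640.1 -243.3] [ 54.2 131.   53.9 129.2] ang 10.7
pile [555.5 189.2] [ 54.1 130.5  57.1 129.4] ang 8.7
strip line [[553.  250.9  50. ]
 [549.8 274.3  50. ]]
strip [550.9 261.4] [ 22.2 217.3  21.  216.4] ang 8.5
[[445.4 234.4  50. ]
 [441.9 256.3  50. ]
 [656.9 287.8  50. ]
 [659.3 267.   50. ]]
gauge [[684.1 280.2  60. ]]
```

Request:
drive_tool([
  [[-0.001, 0, 0.03, 0, 0, -0.018, 0], [0, 0, 0.035, 0, 0, 0, 0], [0, 0, 0.035, 0, 0, 0, 0], [0, 0, 0.035, 0, 0, 0, 0], [0, 0, 0.025, 0, 0, 0, 0], [0, 0, 0.012, 0, 0, 0, 0], [0, 0, 0.003, 0, 0, 0, 0], [0, 0, 0, 0, 0, 0, 0]],
])

```text
clock: 9.88
position: [641.3, -242.1, 17.6]
ee_rot: [-0.085, 0.996, -0.0, -0.001]
contact_force: [-0.2, 0.2, 1.1]
gripper_width: 85.8
```

Request:
drive_tool([
  [[0, 0, 0, 0, 0, 0, 255], [0, 0, 0, 0, 0, 0, 255], [0, 0, 0, 0, 0, 0, 255], [0, 0, 0, 0, 0, 0, 255], [0, 0, 0, 0, 0, 0, 255], [0, 0, 0, 0, 0, 0, 255]],
])

```text
clock: 10.38
position: [643.0, -243.1, 21.0]
ee_rot: [-0.085, 0.996, -0.001, 0.002]
contact_force: [-0.5, 0.8, 5.7]
gripper_width: 53.2
```

```bash
python3 - <<'E'
from plan import *
plan(555.4,189.2,160,97.65)
E
```

```text
clk 10.38 pos [ 643.  -243.1   21. ] yaw 99.71 F [-0.5  0.8  5.7] w 53.2 j6 -1.28
turn 0.036 rad (tool z) then shift mm [  28.6  439.9 -139.9] norm 462 tilt_z [ 0.005 -0.001 -1.   ]
```

The grip is shallow (TCP 21 mm over the bench), so I'll open, go 6 mm lower and grip again.

Request:
drive_tool([
  [[0, 0, 0, 0, 0, 0, 0], [0, 0, 0, 0, 0, 0, 0], [0, 0, 0, 0, 0, 0, 0], [0.0015, 0, 0.003, 0, 0, 0, 0], [0, 0, 0.003, 0, 0, 0, 0], [0, 0, 0, 0, 0, 0, 0]],
])

```text
clock: 10.88
position: [638.9, -243.0, 10.8]
ee_rot: [-0.084, 0.996, 0.0, -0.001]
contact_force: [-0.0, 0.7, 0.4]
gripper_width: 85.3
```

Request:
drive_tool([
  [[0, 0, 0, 0, 0, 0, 255], [0, 0, 0, 0, 0, 0, 255], [0, 0, 0, 0, 0, 0, 255], [0, 0, 0, 0, 0, 0, 255], [0, 0, 0, 0, 0, 0, 255], [0, 0, 0, 0, 0, 0, 255]],
])

```text
clock: 11.38
position: [640.2, -243.1, 12.4]
ee_rot: [-0.084, 0.996, -0.0, 0.0]
contact_force: [0.1, -0.2, 2.2]
gripper_width: 54.3
```

Request:
drive_tool([
  [[0, 0, -0.02, 0, 0, 0, 255], [0, 0, -0.03, 0, 0, 0.036, 255], [0, 0, -0.034, 0, 0, 0, 255], [0, 0, -0.034, 0, 0, 0, 255], [0, 0, -0.034, 0, 0, 0, 255], [0, 0, 0, 0, 0, 0, 255]],
])

```text
clock: 11.88
position: [643.6, -244.5, 172.7]
ee_rot: [-0.067, 0.998, -0.003, 0.007]
contact_force: [1.8, -0.9, 1.3]
gripper_width: 54.2
```

```bash
python3 - <<'E'
from plan import *
plan(555.4,189.2,165,97.65)
E
```

```text
clk 11.88 pos [ 643.6 -244.5  172.7] yaw 97.68 F [ 1.8 -0.9  1.3] w 54.2 j6 -1.31
turn 0.001 rad (tool z) then shift mm [ 29.7 441.6   4.5] norm 443 tilt_z [ 0.014 -0.005 -1.   ]
```

Request:
drive_tool([
  [[0.0019, 0.0315, 0, 0, 0, 0, 255], [0.0019, 0.0315, 0, 0, 0, 0, 255], [0.0019, 0.0315, 0, 0, 0, 0, 255], [0.0019, 0.0315, 0, 0, 0, 0, 255], [0.0019, 0.0315, 0, 0, 0, 0, 255], [0.0019, 0.0315, 0, 0, 0, 0, 255], [0.0019, 0.0315, 0, 0, 0, 0, 255], [0.0019, 0.0315, 0, 0, 0, 0, 255]],
])

```text
clock: 12.55
position: [590.3, 6.0, 163.3]
ee_rot: [-0.066, 0.998, 0.0, -0.001]
contact_force: [1.0, 0.2, -1.2]
gripper_width: 54.5
```

Request:
drive_tool([
  [[0.0019, 0.0315, 0, 0, 0, 0, 255], [0.0019, 0.0315, 0, 0, 0, 0, 255], [0.0019, 0.0315, 0, 0, 0, 0, 255], [0.0019, 0.0315, 0, 0, 0, 0, 255], [0.0019, 0.0315, 0, 0, 0, 0, 255], [0.0019, 0.0315, 0, 0, 0, 0, 255], [0, 0, 0.03, 0, 0, 0, 255], [0, 0, 0.03, 0, 0, 0, 255]],
])

```text
clock: 13.22
position: [555.6, 193.3, 104.8]
ee_rot: [-0.068, 0.998, 0.001, 0.002]
contact_force: [-0.1, -0.1, -1.6]
gripper_width: 54.4
```

Request:
drive_tool([
  [[0, 0, 0.025, 0, 0, 0, 255], [0, 0, 0.01, 0, 0, 0, 255], [0, 0, 0, 0, 0, 0, 255], [0, 0, 0, 0, 0, 0, 255], [0, 0, 0, 0, 0, 0, 255]],
])

```text
clock: 13.63
position: [556.3, 190.9, 70.6]
ee_rot: [-0.066, 0.998, 0.001, 0.001]
contact_force: [0.1, 0.3, -0.2]
gripper_width: 54.3
```

```bash
python3 - <<'E'
from plan import *
plan(555.4,189.2,52.4,97.65)
p=camera_params("wrist"); im=get_image("wrist"); np.savez("w6.npz",**p); cv2.imwrite("pics/w6.png",im)
cv2.imwrite("pics/c6.png",cv2.resize(im[100:350,200:450],None,fx=2.4,fy=2.4,interpolation=cv2.INTER_CUBIC))
E
```

```text
clk 13.63 pos [556.3 190.9  70.6] yaw 97.62 F [ 0.1  0.3 -0.2] w 54.3 j6 -2.04
turn -0.001 rad (tool z) then shift mm [ 1.2 -1.6 18.2] norm 18 tilt_z [ 0.003  0.001 -1.   ]
```

View pics/c6.png

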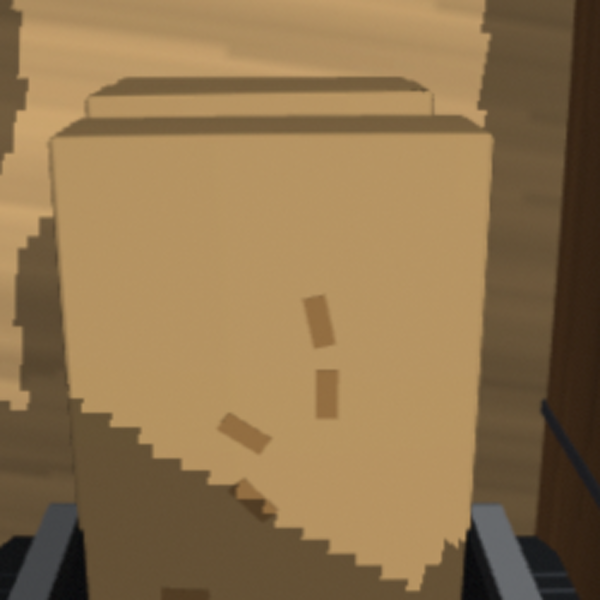

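Held board's end: corners (50,136) and (493,133) in the crop. The pile's top end edge is at (86,97) and (434,94), nearly square to it.

```bash
python3 - <<'E'
from plan import *
np.set_printoptions(precision=1,suppress=True)
p=dict(np.load("w6.npz")); s,M=st();t=s["position"]
f=lambda q,z:(plane(p,[(u/2.4+200,v/2.4+100) for u,v in q],z)-t)@M[:,:2]
for z in (76,78,80): E=f([(51,136),(492,133)],z);print(z,E.ravel(),E.mean(0),np.linalg.norm(E[0]-E[1]))
E=f([(86,97),(434,94)],40);print("pile",E.ravel(),E.mean(0),np.linalg.norm(E[0]-E[1]))
E
# battery pose for later
python3 - <<'E'
E
```

```text
76 [ 64.4 -28.9  64.8  26.8] [64.6 -1. ] 55.632381449329706
78 [ 64.7 -28.4  65.1  26.3] [64.9 -1. ] 54.76739191877284
80 [ 64.9 -28.   65.3  25.9] [65.1 -1. ] 53.90240238821595
pile [ 65.6 -30.7  66.1  24.8] [65.8 -3. ] 55.48549871205614
```

Request:
drive_tool([
  [[0.001, -0.002, 0.004, 0, 0, 0, 255], [0, 0, 0.006, 0, 0, 0, 255], [0, 0, 0.003, 0, 0, 0, 255], [0, 0, 0, 0, 0, 0, 255], [0, 0, 0, 0, 0, 0, 255]],
])

```text
clock: 14.1
position: [554.2, 188.2, 55.8]
ee_rot: [-0.066, 0.998, -0.0, -0.0]
contact_force: [0.1, -0.7, -1.7]
gripper_width: 54.4
```

Request:
drive_tool([
  [[0, 0, 0.001, 0, 0, 0, 255], [0, 0, 0.001, 0, 0, 0, 255], [0, 0, 0, 0, 0, 0, 255]],
])

```text
clock: 14.35
position: [554.3, 188.4, 53.9]
ee_rot: [-0.066, 0.998, -0.0, -0.0]
contact_force: [0.3, -0.2, -1.3]
gripper_width: 54.3
```

Request:
drive_tool([
  [[0, 0, 0.001, 0, 0, 0, 255], [0, 0, 0, 0, 0, 0, 255], [0, 0, 0, 0, 0, 0, 255]],
])

```text
clock: 14.6
position: [554.3, 188.4, 53.0]
ee_rot: [-0.066, 0.998, -0.0, -0.0]
contact_force: [0.2, -0.1, -0.8]
gripper_width: 54.4
```

Request:
drive_tool([
  [[0, 0, 0.001, 0, 0, 0, 255], [0, 0, 0, 0, 0, 0, 255], [0, 0, 0, 0, 0, 0, 255]],
])

```text
clock: 14.85
position: [554.5, 188.5, 52.4]
ee_rot: [-0.066, 0.998, 0.0, 0.0]
contact_force: [-1.1, 0.2, 2.2]
gripper_width: 54.6
```

Request:
drive_tool([
  [[0, 0, 0.001, 0, 0, 0, 255], [0, 0, 0, 0, 0, 0, 255]],
])

```text
clock: 15.02
position: [554.5, 188.5, 52.3]
ee_rot: [-0.067, 0.998, 0.0, 0.0]
contact_force: [-2.8, -0.7, 7.3]
gripper_width: 54.3
```

Request:
drive_tool([
  [[0, 0, 0, 0, 0, 0, 0], [0, 0, 0, 0, 0, 0, 0], [0, 0, 0, 0, 0, 0, 0], [0, 0, 0, 0, 0, 0, 0], [0, 0, -0.02, 0, 0, 0, 0], [0, 0, -0.035, 0, 0, 0, 0], [0, 0, -0.035, 0, 0, 0, 0], [0, 0, -0.035, 0, 0, 0, 0]],
])

```text
clock: 15.68
position: [554.0, 188.1, 176.9]
ee_rot: [-0.066, 0.998, -0.0, -0.001]
contact_force: [1.0, 0.6, 0.3]
gripper_width: 85.5
```

Request:
drive_tool([
  [[0, -0.02, -0.03, 0, 0, 0, 0], [0, -0.03, -0.02, 0, 0, 0, 0], [0, -0.03, 0, 0, 0, 0, 0], [0, 0, 0, 0, 0, 0, 0], [0, 0, 0, 0, 0, 0, 0], [0, 0, 0, 0, 0, 0, 0]],
])

```text
clock: 16.18
position: [564.7, 109.0, 225.5]
ee_rot: [-0.066, 0.998, -0.0, -0.0]
contact_force: [0.2, -0.6, -0.4]
gripper_width: 85.4
```

```bash
python3 - <<'E'
from plan import *
p=camera_params("wrist"); im=get_image("wrist"); np.savez("w7.npz",**p)
plan(590,-40,230,7.7)
cv2.imwrite("pics/w7.png",im)
cv2.imwrite("pics/c7.png",cv2.resize(im,(800,600),interpolation=cv2.INTER_CUBIC))
E
```

```text
clk 16.23 pos [564.7 109.4 225.3] yaw 97.62 F [-0.3  0.  -0.3] w 85.3 j6 -1.91
turn 1.569 rad (tool z) then shift mm [-151.5    5.1   -4.8] norm 152 tilt_z [-0.001 -0.    -1.   ]
```

View pics/c7.png

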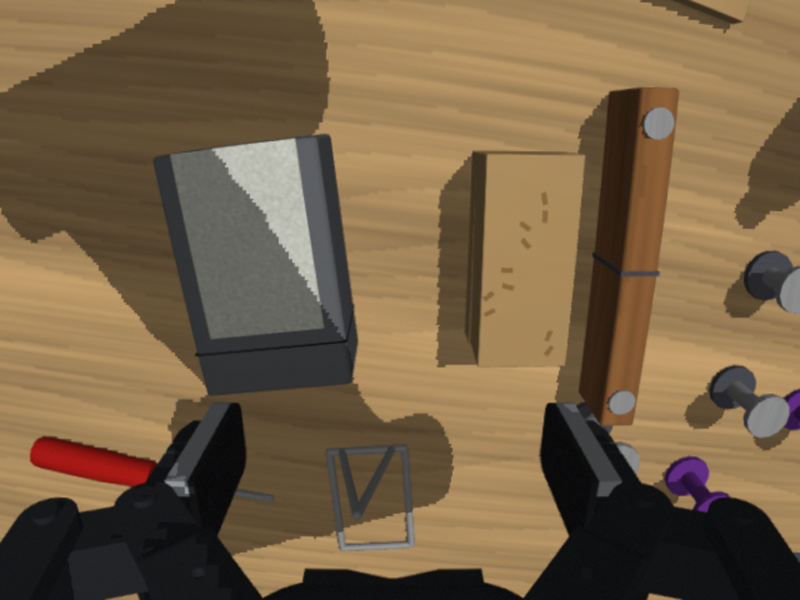

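The picture shows the three-board pile square at x 479-584 and the strip with its mid line at (621,273)-(660,273). The battery's top corners are about (155,158), (320,138), (350,383) and (208,395).

```bash
python3 - <<'E'
from plan import *
np.set_printoptions(precision=1,suppress=True)
p=dict(np.load("w7.npz")); q=lambda *a:[(u/1.25,v/1.25) for u,v in a]
ln=plane(p,q((621,273),(660,273)),50); lf=plane(p,q((592,254)),0)
S=plane(p,q((640,89),(679,88),(634,424),(604,424)),50)
L=S[3]-S[0]+S[2]-S[1]; a=np.arctan2(L[1],L[0]); print("strip line",ln,lf,"ctr",S.mean(0),"ang",np.degrees(a))
for a in (a,np.radians(7.7)):
    ex=np.array([np.cos(a),np.sin(a)]);ey=np.array([-ex[1],ex[0]]); o=(ln[0,:2]+lf[0,:2]+S.mean(0)[:2]-12*ey)/3
    print("origin",o)
    for n,c,z in (("pile",((485,152),(584,155),(566,366),(479,366)),60),("bat",((155,158),(320,138),(350,383),(208,395)),66)):
        P=plane(p,q(*c),z)[:,:2];l=P[3]-P[0]+P[2]-P[1];m=P.mean(0)
        print(n,"world",m,"local",(m-o)@ex,(m-o)@ey,"skew",np.degrees(np.arctan2(l[1],l[0])-a),np.linalg.norm(P-np.roll(P,-1,0),axis=1)); 
        print("  corners local",np.c_[(P-o)@ex,(P-o)@ey].ravel())
E
```

```text
strip line [[553.2 249.6  50. ]
 [549.7 274.8  50. ]] [[553.7 249.3   0. ]] ctr [551.2 261.8  50. ] ang 9.02841786381765
origin [553.3 249.6]
pile world [554.6 188.2] local -8.369616903779844 -60.87218853562662 skew 0.005459249499819078 [ 55.8 129.8  55.6 130.1]
  corners local [-74.4 -88.8 -72.3 -33.   57.5 -33.1  55.7 -88.6]
bat world [580.5  31.5] local -7.432759702630186 -219.71809375528088 skew 3.70402781322152 [ 92.5 146.9  91.2 147.3]
  corners local [ -77.4 -270.6  -84.2 -178.3   62.4 -169.5   69.5 -260.5]
origin [553.2 249.6]
pile world [554.6 188.2] local -6.863423265314565 -61.048787487539435 skew 1.3338771133174694 [ 55.8 129.8  55.6 130.1]
  corners local [-72.2 -90.5 -71.4 -34.7  58.3 -31.8  57.9 -87.3]
bat world [580.5  31.5] local -2.2442633140703316 -219.83028095517108 skew 5.032445677039171 [ 92.5 146.9  91.2 147.3]
  corners local [ -71.  -272.3  -79.9 -180.2   66.4 -168.    75.6 -258.8]
```

The three-board pile is square with the strip. Within single pictures it sits some 5-8 mm short of the strip's middle (towards -x); the top view's figure is about 2-3 mm. I'll nudge its near end +5 mm with closed fingers before bringing up the battery.

Request:
drive_tool([
  [[0.0219, 0.0199, 0, 0, 0, 0, 255], [0.0219, 0.0199, 0, 0, 0, 0, 255], [0.0219, 0.0199, 0, 0, 0, 0, 255], [0.0219, 0.0199, 0, 0, 0, 0, 255], [0, 0, 0.03, 0, 0, 0, 255], [0, 0, 0.035, 0, 0, 0, 255], [0, 0, 0.035, 0, 0, 0, 255], [0, 0, 0.035, 0, 0, 0, 255]],
])

```text
clock: 16.9
position: [467.1, 177.6, 89.8]
ee_rot: [-0.068, 0.998, 0.0, 0.0]
contact_force: [0.3, -0.2, 0.6]
gripper_width: -0.3
```

Request:
drive_tool([
  [[0, 0, 0.035, 0, 0, 0, 255], [0, 0, 0.025, 0, 0, 0, 255], [0, 0, 0.008, 0, 0, 0, 255], [0, 0, 0, 0, 0, 0, 255], [0, 0, 0, 0, 0, 0, 255]],
])

```text
clock: 17.32
position: [468.0, 177.2, 23.4]
ee_rot: [-0.067, 0.998, -0.0, 0.0]
contact_force: [0.4, 0.4, 1.3]
gripper_width: -0.2
```

```bash
python3 - <<'E'
from plan import *
plan(554.4-76*.991,188.4-76*.133,22,97.65)
plan(554.4-70*.991,188.4-70*.133,22,97.65)
im=get_image("wrist"); cv2.imwrite("pics/w8.png",im)
E
```

```text
clk 17.32 pos [468.  177.2  23.4] yaw 97.70 F [0.4 0.4 1.3] w -0.2 j6 -2.12
turn 0.001 rad (tool z) then shift mm [-11.1  -0.4   1.4] norm 11 tilt_z [ 0. -0. -1.]
clk 17.32 pos [468.  177.2  23.4] yaw 97.70 F [0.4 0.4 1.3] w -0.2 j6 -2.12
turn 0.001 rad (tool z) then shift mm [-17.1  -0.4   1.4] norm 17 tilt_z [ 0. -0. -1.]
```

Request:
drive_tool([
  [[-0.003, 0, 0, 0, 0, 0, 255], [-0.003, 0, 0, 0, 0, 0, 255], [-0.003, 0, 0, 0, 0, 0, 255], [0, 0, 0, 0, 0, 0, 255]],
])

```text
clock: 17.7
position: [477.6, 178.0, 24.0]
ee_rot: [-0.066, 0.998, 0.001, 0.001]
contact_force: [-0.3, 0.3, 0.8]
gripper_width: -0.3
```

Request:
drive_tool([
  [[-0.002, 0, 0, 0, 0, 0, 255], [-0.002, 0, 0, 0, 0, 0, 255], [-0.001, 0, 0, 0, 0, 0, 255]],
])

```text
clock: 17.95
position: [480.6, 177.6, 22.9]
ee_rot: [-0.066, 0.998, -0.001, -0.001]
contact_force: [-4.0, -0.9, 2.1]
gripper_width: -0.2
```

Request:
drive_tool([
  [[-0.001, 0, 0, 0, 0, 0, 255], [-0.001, 0, 0, 0, 0, 0, 255], [0, 0, 0, 0, 0, 0, 255], [0, 0, 0, 0, 0, 0, 255]],
])

```text
clock: 18.28
position: [483.3, 178.3, 22.8]
ee_rot: [-0.066, 0.998, -0.0, -0.0]
contact_force: [-2.5, 0.1, 1.6]
gripper_width: 0.2
```

```bash
python3 - <<'E'
from plan import *
plan(554.4-70*.991,188.4-70*.133,22,97.65)
im=get_image("wrist"); np.savez("w9.npz",**camera_params("wrist")); cv2.imwrite("pics/w9.png",im)
a=cv2.imread("pics/w8.png")
o=np.vstack([a[140:420,120:640],im[140:420,120:640]]);cv2.imwrite("pics/c9.png",o)
E
```

```text
clk 18.28 pos [483.3 178.3  22.8] yaw 97.60 F [-2.5  0.1  1.6] w 0.2 j6 -2.11
turn -0.001 rad (tool z) then shift mm [-1.8  0.5  0.8] norm 2 tilt_z [-0. -0. -1.]
```

View pics/c9.png

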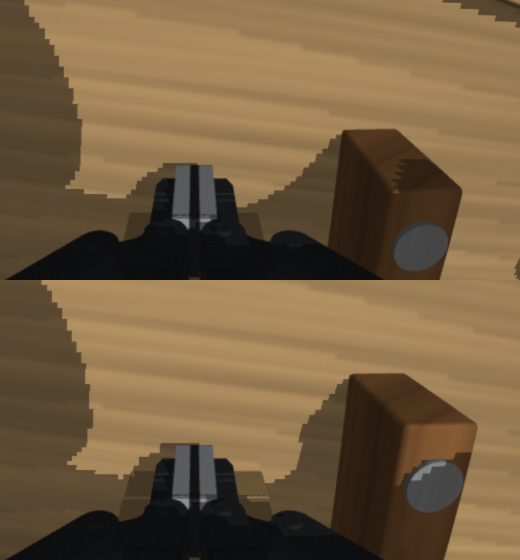

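Contact was felt from about x 479, and the pile slid some 4 mm. I'll add 2 mm more, back off, then go behind the battery with the gripper turned 90° and open, so that both fingers push on its rear face.

Request:
drive_tool([
  [[-0.001, 0, 0, 0, 0, 0, 255], [-0.001, 0, 0, 0, 0, 0, 255], [0, 0, 0, 0, 0, 0, 255], [0.006, 0, 0, 0, 0, 0, 255], [0.006, 0, 0, 0, 0, 0, 255], [0, 0, -0.033, 0, 0, 0, 255], [0, 0, -0.035, 0, 0, 0, 255], [0, 0, -0.035, 0, 0, 0, 255]],
])

```text
clock: 19.0
position: [472.9, 177.0, 127.0]
ee_rot: [-0.067, 0.998, -0.0, -0.0]
contact_force: [1.0, 0.7, -0.4]
gripper_width: -0.1
```

Request:
drive_tool([
  [[0, 0, -0.035, 0, 0, 0, 0], [0, 0, -0.03, 0, 0, 0, 0], [-0.0102, -0.0298, 0, 0, 0, 0, 0], [-0.0102, -0.0298, 0, 0, 0, 0, 0], [-0.0102, -0.0298, 0, 0, 0, 0, 0], [-0.0102, -0.0298, 0, 0, 0, 0, 0], [-0.0102, -0.0298, 0, 0, 0, 0, 0], [-0.0102, -0.0298, 0, 0, 0, 0, 0]],
])

```text
clock: 19.67
position: [558.3, 6.9, 191.4]
ee_rot: [-0.067, 0.998, 0.0, 0.001]
contact_force: [-0.0, 0.5, 0.0]
gripper_width: 85.7
```

Request:
drive_tool([
  [[-0.0102, -0.0298, 0, 0, 0, 0, 0], [-0.0102, -0.0298, 0, 0, 0, 0, 0], [0, 0, 0, 0, 0, -0.12, 0], [0, 0, 0, 0, 0, -0.12, 0], [0, 0, 0, 0, 0, -0.12, 0], [0, 0, 0, 0, 0, -0.12, 0], [0, 0, 0, 0, 0, -0.12, 0], [0, 0, 0, 0, 0, -0.12, 0]],
])

```text
clock: 20.33
position: [585.9, -48.1, 191.1]
ee_rot: [-0.416, 0.909, -0.0, 0.001]
contact_force: [-1.1, 0.0, -0.2]
gripper_width: 85.4
```

Request:
drive_tool([
  [[0, 0, 0, 0, 0, -0.12, 0], [0, 0, 0, 0, 0, -0.12, 0], [0, 0, 0, 0, 0, -0.12, 0], [0, 0, 0, 0, 0, -0.12, 0], [0, 0, 0, 0, 0, -0.12, 0], [0, 0, 0, 0, 0, -0.12, 0], [0, 0, 0, 0, 0, -0.12, 0], [0, 0, 0, 0, 0, 0, 0]],
])

```text
clock: 21.0
position: [585.8, -48.1, 191.2]
ee_rot: [0.75, -0.662, 0.0, -0.0]
contact_force: [0.2, 0.6, 0.2]
gripper_width: 85.3
```

```bash
python3 - <<'E'
from plan import *
np.savez("w10.npz",**camera_params("wrist"));im=get_image("wrist"); cv2.imwrite("pics/w10.png",im)
plan(587.6,-48.5,22,7.7)
p=camera_params("wrist"); print("uv of rear corners pred",proj(p,[[500,-10,66],[654,8,66]]))
cv2.imwrite("pics/t10.png",get_image("top"))
E
```

```text
clk 21.05 pos [585.8 -48.1 191.2] yaw -173.14 F [ 0.  -0.2  0.5] w 85.7 j6 -0.07
turn -0.015 rad (tool z) then shift mm [  0.6  -1.5 169.2] norm 169 tilt_z [ 0.001  0.    -1.   ]
uv of rear corners pred [[434.45952356 299.50140689]
 [208.35118724 298.4848693 ]]
```

View pics/w10.png

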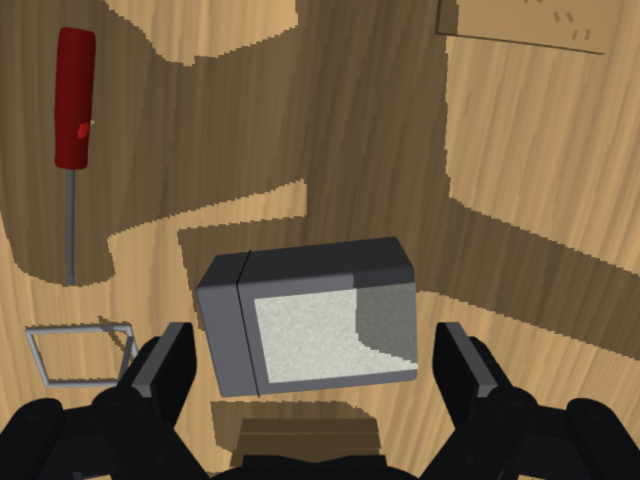

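The wrist view from behind the battery shows its rear top edge from (198,288) to (413,267) and its foot edge from (217,255) to (397,237). The path down behind it is clear.

```bash
python3 - <<'E'
from plan import *
np.set_printoptions(precision=1,suppress=True)
p=dict(np.load("w10.npz"));s,M=st();t=s["position"]
for q,z in(([(198,288),(414,267)],66),([(217,255),(397,238)],0),([(220,397),(417,380)],66)):
    P=plane(p,q,z); print(z,P[:,:2].ravel(),P.mean(0)[:2],"tool",((P-t)@M[:,:2]).ravel(),"ang",np.degrees(np.arctan2(*(P[0]-P[1])[[1,0]])))
E
```

```text
66 [661.2   1.3 518.9 -32.3] [590.1 -15.5] tool [-40.2 -80.6 -23.6  64.6] ang 13.321135845255693
0 [662.4   2.9 517.9 -30.4] [590.2 -13.8] tool [-41.6 -82.  -25.7  65.5] ang 12.961374288903269
66 [642.3  91.1 497.5  56.8] [569.9  74. ] tool [-131.6  -72.5 -114.7   75.3] ang 13.335423528814072
```

Request:
drive_tool([
  [[0.008, -0.006, 0, 0, 0, -0.015, 0], [0, 0, 0.034, 0, 0, 0, 0], [0, 0, 0.034, 0, 0, 0, 0], [0, 0, 0.034, 0, 0, 0, 0], [0, 0, 0.034, 0, 0, 0, 0], [0, 0, 0.025, 0, 0, 0, 0], [0, 0, 0.01, 0, 0, 0, 0], [0, 0, 0.003, 0, 0, 0, 0]],
])

```text
clock: 21.77
position: [591.6, -55.7, 14.9]
ee_rot: [0.753, -0.658, -0.001, 0.002]
contact_force: [-0.5, 0.2, 0.7]
gripper_width: 85.6
```

Request:
drive_tool([
  [[0, 0, 0, 0, 0, 0, 0], [-0.005, 0, 0, 0, 0, 0, 0], [-0.005, 0, 0, 0, 0, 0, 0], [-0.005, 0, 0, 0, 0, 0, 0], [-0.004, 0, 0, 0, 0, 0, 0]],
])

```text
clock: 22.18
position: [590.9, -35.8, 18.4]
ee_rot: [0.754, -0.657, 0.001, -0.001]
contact_force: [0.3, 0.1, 0.9]
gripper_width: 85.4
```

Request:
drive_tool([
  [[-0.003, 0, 0, 0, 0, 0, 0], [-0.003, 0, 0, 0, 0, 0, 0]],
])

```text
clock: 22.35
position: [589.4, -31.4, 18.1]
ee_rot: [0.755, -0.656, 0.001, 0.001]
contact_force: [-1.1, -9.0, 4.4]
gripper_width: 85.1
```

Request:
drive_tool([
  [[-0.003, 0, 0, 0, 0, 0, 0], [-0.003, 0, 0, 0, 0, 0, 0]],
])

```text
clock: 22.52
position: [587.5, -26.7, 18.0]
ee_rot: [0.755, -0.656, -0.0, 0.002]
contact_force: [-1.9, -10.6, 6.9]
gripper_width: 85.2
```

Request:
drive_tool([
  [[-0.004, -0.0002, 0, 0, 0, 0, 0], [-0.004, -0.0002, 0, 0, 0, 0, 0], [-0.004, -0.0002, 0, 0, 0, 0, 0], [-0.004, -0.0002, 0, 0, 0, 0, 0], [-0.004, -0.0002, 0, 0, 0, 0, 0], [-0.004, -0.0002, 0, 0, 0, 0, 0]],
])

```text
clock: 23.02
position: [586.7, -3.0, 18.2]
ee_rot: [0.754, -0.657, 0.001, 0.001]
contact_force: [1.3, -11.8, 5.3]
gripper_width: 85.2
```

Request:
drive_tool([
  [[-0.005, -0.0003, 0, 0, 0, 0, 0], [-0.005, -0.0003, 0, 0, 0, 0, 0], [-0.005, -0.0003, 0, 0, 0, 0, 0], [-0.005, -0.0003, 0, 0, 0, 0, 0], [-0.005, -0.0003, 0, 0, 0, 0, 0], [-0.005, -0.0003, 0, 0, 0, 0, 0]],
])

```text
clock: 23.52
position: [584.4, 27.0, 18.2]
ee_rot: [0.754, -0.657, 0.001, 0.001]
contact_force: [1.9, -11.2, 4.4]
gripper_width: 85.4
```

```bash
python3 - <<'E'
from plan import *
plan(553.3-3*.991+161*.134,249.6-161*.991,18,7.7)
s=read_state(); print(s["wrist_torque"].round(2))
E
```

```text
clk 23.52 pos [584.4  27.   18.2] yaw -172.18 F [  1.9 -11.2   4.4] w 85.4 j6 -0.19
turn 0.002 rad (tool z) then shift mm [-64.2   4.    0.1] norm 64 tilt_z [ 0.    -0.002 -1.   ]
[-2.67 -0.29  0.04]
```

Request:
drive_tool([
  [[-0.005, -0.0002, 0, 0, 0, 0, 0], [-0.005, -0.0002, 0, 0, 0, 0, 0], [-0.005, -0.0002, 0, 0, 0, 0, 0], [-0.005, -0.0002, 0, 0, 0, 0, 0], [-0.005, -0.0002, 0, 0, 0, 0, 0]],
])

```text
clock: 23.93
position: [582.0, 51.8, 18.2]
ee_rot: [0.754, -0.657, 0.001, 0.001]
contact_force: [1.4, -11.8, 5.0]
gripper_width: 85.5
```

Request:
drive_tool([
  [[-0.004, 0, 0, 0, 0, 0, 0], [-0.004, 0, 0, 0, 0, 0, 0], [-0.004, 0, 0, 0, 0, 0, 0], [-0.004, 0, 0, 0, 0, 0, 0], [-0.004, 0, 0, 0, 0, 0, 0]],
])

```text
clock: 24.35
position: [579.3, 71.1, 18.2]
ee_rot: [0.754, -0.657, 0.001, 0.001]
contact_force: [1.6, -13.9, 5.7]
gripper_width: 85.6
```

```bash
python3 - <<'E'
from plan import *
plan(553.3+161*.134,249.6-161*.991,18,7.7)
t=get_image("top"); s=get_image("scene"); w=get_image("wrist"); cv2.imwrite("pics/t11.png",t);cv2.imwrite("pics/s11.png",s); cv2.imwrite("pics/w11.png",w)
o=np.zeros((600,800,3),np.uint8); o[:300,:400]=cv2.resize(crop(s,330,180,464,280,3,2),(400,300)); o[300:,:400]=cv2.resize(crop(t,180,165,313,265,3,2),(400,300)); o[:300,400:]=cv2.resize(w,(400,300)); cv2.imwrite("pics/c11.png",o)
E
```

```text
clk 24.35 pos [579.3  71.1  18.2] yaw -172.20 F [  1.6 -13.9   5.7] w 85.6 j6 -0.27
turn 0.002 rad (tool z) then shift mm [-19.4   1.9   0.2] norm 19 tilt_z [-0.    -0.003 -1.   ]
```

View pics/c11.png

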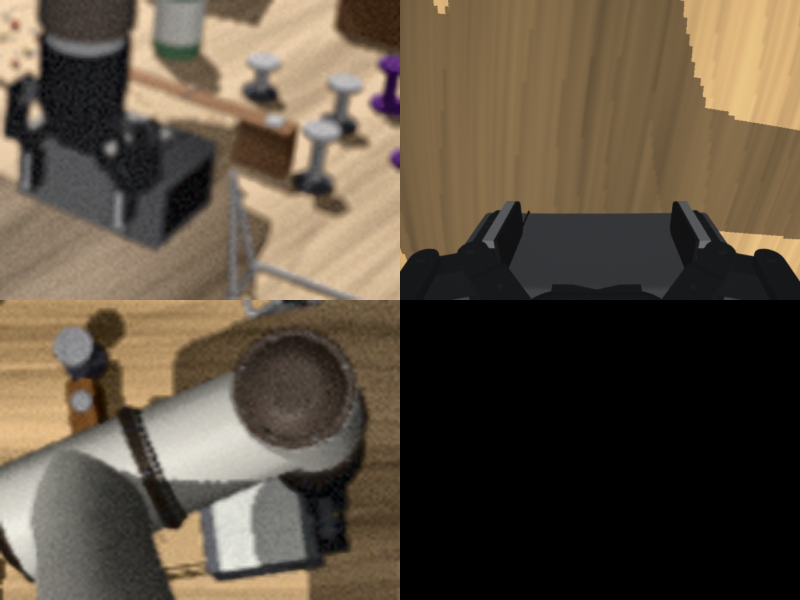

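Both fingers press on the battery's rear face, and it is upright and parallel. I'm closing the last ~19 mm slowly, watching the force.

Request:
drive_tool([
  [[-0.003, 0, 0, 0, 0, 0, 0], [-0.003, 0, 0, 0, 0, 0, 0], [-0.003, 0, 0, 0, 0, 0, 0], [-0.002, 0, 0, 0, 0, 0, 0]],
])

```text
clock: 24.83
position: [577.8, 82.0, 18.2]
ee_rot: [0.754, -0.657, 0.001, 0.001]
contact_force: [2.1, -14.3, 5.0]
gripper_width: 85.5
```

Request:
drive_tool([
  [[-0.002, 0, 0, 0, 0, 0, 0], [-0.002, 0, 0, 0, 0, 0, 0]],
])

```text
clock: 25.0
position: [577.2, 85.8, 18.3]
ee_rot: [0.753, -0.657, 0.001, 0.001]
contact_force: [2.3, -12.8, 6.2]
gripper_width: 85.2
```

Request:
drive_tool([
  [[-0.001, 0, 0, 0, 0, 0, 0], [-0.001, 0, 0, 0, 0, 0, 0]],
])

```text
clock: 25.17
position: [577.0, 87.8, 18.2]
ee_rot: [0.754, -0.657, 0.001, 0.001]
contact_force: [1.8, -14.0, 5.8]
gripper_width: 85.4
```

Request:
drive_tool([
  [[-0.001, 0, 0, 0, 0, 0, 0]],
])

```text
clock: 25.25
position: [576.8, 88.7, 18.2]
ee_rot: [0.753, -0.657, 0.001, 0.001]
contact_force: [1.7, -13.8, 5.5]
gripper_width: 85.3
```

Request:
drive_tool([
  [[-0.001, 0, 0, 0, 0, 0, 0]],
])

```text
clock: 25.33
position: [576.7, 89.2, 18.3]
ee_rot: [0.753, -0.657, 0.001, 0.001]
contact_force: [3.6, -20.1, 5.0]
gripper_width: 85.6
```

Request:
drive_tool([
  [[-0.001, 0, 0, 0, 0, 0, 0]],
])

```text
clock: 25.42
position: [576.7, 89.3, 18.3]
ee_rot: [0.753, -0.657, 0.001, 0.002]
contact_force: [5.4, -24.3, 5.9]
gripper_width: 85.3
```

Request:
drive_tool([
  [[-0.001, 0, 0, 0, 0, 0, 0]],
])

```text
clock: 25.5
position: [576.7, 89.4, 18.4]
ee_rot: [0.753, -0.657, 0.002, 0.002]
contact_force: [5.9, -27.5, 6.3]
gripper_width: 85.2
```

Force climbed from 14 to 27 N with no further travel, so the pile is snug. I'm backing off to look.

Request:
drive_tool([
  [[0.004, 0, 0, 0, 0, 0, 0], [0.015, 0, 0, 0, 0, 0, 0], [0.02, 0, 0, 0, 0, 0, 0], [0, 0, -0.03, 0, 0, 0, 0], [0, 0, -0.035, 0, 0, 0, 0], [0, 0, -0.035, 0, 0, 0, 0], [0, 0, -0.035, 0, 0, 0, 0], [0, 0, -0.035, 0, 0, 0, 0]],
])

```text
clock: 26.17
position: [581.1, 56.0, 188.9]
ee_rot: [0.754, -0.657, -0.0, -0.0]
contact_force: [0.6, 0.3, -0.8]
gripper_width: 85.1
```

Request:
drive_tool([
  [[-0.015, 0, -0.035, 0, 0, 0, 0], [-0.02, 0, -0.03, 0, 0, 0, 0], [-0.03, 0, 0, 0, 0, 0, 0], [-0.01, 0, 0, 0, 0, 0, 0], [0, 0, 0, 0, 0, 0, 0], [0, 0, 0, 0, 0, 0, 0], [0, 0, 0, 0, 0, 0, 0]],
])

```text
clock: 26.75
position: [570.8, 129.6, 251.0]
ee_rot: [0.754, -0.657, -0.0, 0.001]
contact_force: [-0.5, 0.1, -0.2]
gripper_width: 85.0
```

```bash
python3 - <<'E'
from plan import *
np.savez("w12.npz",**camera_params("wrist")); w=get_image("wrist"); cv2.imwrite("pics/w12.png",w)
plan(560,100,250,7.7)
cv2.imwrite("pics/c12.png",cv2.resize(w[:, :],(800,600),interpolation=cv2.INTER_CUBIC))
E
```

```text
clk 26.80 pos [571.  129.4 251. ] yaw -172.19 F [-0.3 -1.   0.1] w 85.2 j6 -0.36
turn 0.002 rad (tool z) then shift mm [27.7 14.8  1.1] norm 31 tilt_z [-0.002 -0.001 -1.   ]
```

View pics/c12.png

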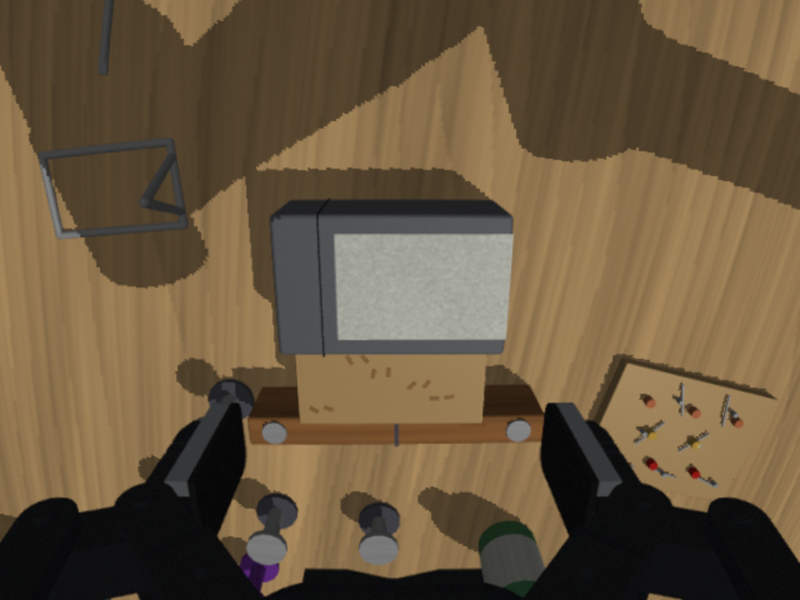

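The picture shows the pile (297-485 at v 422) snug between strip and battery (280-505 at v 354). The strip line is at u 397 and the strip ends at 248 and 546. Next I compute how far each is off centre.

```bash
python3 - <<'E'
from plan import *
np.set_printoptions(precision=1,suppress=True)
p=dict(np.load("w12.npz")); q=lambda *a:[(u/1.25,v/1.25) for u,v in a]
E=plane(p,q((249,444),(546,442)),50)[:,:2]; ln=plane(p,q((397,427),(397,445)),50)[:,:2]
ex=E[0]-E[1];print("len",np.linalg.norm(ex));ex/=np.linalg.norm(ex);ey=np.array([-ex[1],ex[0]]);o=ln[0]
print("ang",np.degrees(np.arctan2(ex[1],ex[0])),"ends mid",(E.mean(0)-o)@ex)
for n,c,z in(("pile strip edge",((297,423),(485,422)),60),("pile bat edge",((297,356),(484,354)),60),("bat front",((281,354),(505,352)),66),("bat rear",((271,218),(513,216)),66)):
    P=plane(p,q(*c),z)[:,:2];d=P[0]-P[1]; print(n,"x",(P-o)@ex,"mid",((P-o)@ex).mean(),"y",(P-o)@ey,"skew deg",np.degrees(np.arctan2(d@ey,d@ex)))
E
```

```text
len 222.62183669998922
ang 8.279371120300617 ends mid -0.35398777566940565
pile strip edge x [ 71.2 -62.5] mid 4.32790083830924 y [-9.9 -9.7] skew deg -0.05382627464191455
pile bat edge x [ 67.4 -58.9] mid 4.271385757894233 y [-62.3 -62.9] skew deg 0.2688039110673895
bat front x [ 76.8 -71.7] mid 2.5565443751772676 y [-66.6 -67. ] skew deg 0.15050963255075428
bat rear x [ 76.2 -71.1] mid 2.5683338123904207 y [-157.3 -157.5] skew deg 0.07891282744431223
```

The pile is 4 mm and the battery 3 mm off the strip's middle, both square to within 0.3°. Another nudge would mean working inside the tight gap and could disturb the pile, so I'm handing it in as it stands.

```bash
python3 -c "
from bench import *
print(job_done()); print(read_state()['clock'])"
```

```text
the job is handed in; nothing more can be done
None
the job is handed in; nothing more can be done
```

I built the pile to the counting gauge's height, pushed the battery up until the pile was held snug against the strip, and handed the job in at about 27 s of the 72 s.

- **Height:** the gauge at the strip's end measured about 57 mm, so I took it as the 60 mm one; the parked pair measured about 48 and 39 mm. I set board4 and then board3 down on board1, which makes three blanks and 60 mm. The thin board wasn't needed. I did not measure the finished pile's height against the gauge.
- **Battery:** I pushed it along the bench with both open fingers on its rear face; one corner touched first, which squared it. At the end the force rose from 14 to 27 N with almost no further movement, and I took that as snug.
- **Last picture:** the pile is held between strip and battery, and both are within 0.3° of square to the strip.
- **Not exact:** the pile sits about 4 mm, and the battery about 3 mm, towards the gauge from the strip's middle. My earlier centring readings disagreed: the top view had the pile 2–3 mm short of the middle and the wrist view 5–8 mm. I nudged it about 6 mm on the wrist view, which was too far. I left it because another nudge in that tight gap could have disturbed the pile.
- **Spares and other things:** I never touched board2, the thin board or the other items. I took no final picture of the spares.

I viewed 13 pictures, three over the budget of 10.

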